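# Make up the staining kit and the slide kit

## Robot

A 7-joint arm with a two-finger parallel gripper is mounted at the origin on a cart in front of the work surface, level with it; the furniture and walls round the work are solid. World frame = base frame: x ahead of the robot, y to its left, z up, the work surface at z = 0. Lengths are in m, angles in rad, forces in N, time in s.
With the tool pointing down it reaches from about 0.35 to 0.9 m from the base axis. Payload 19.9 kg.
Tool frame: the origin (TCP) lies at the very end of the fingers, on their centre line; the grasp point (between the pads) lies 19 mm behind it (r.grip_point_offset is the distance from the TCP to the grasp point, in m); z points along the fingers, y is the line along which they close (so a half turn about z gives the same grasp; the last joint's range is limited). The gripper opens to 85 mm and grips with 20 to 120 N. Pads are 22 mm wide; open, the fingers measure 114 mm over their backs; the gripper's body (76 mm by 85 mm) begins 54 mm behind the grasp point. The pads swing forward as they close: fully open they stand 13 mm farther back than shut.
Start: joints at [-1.391, 0.417, -0.01, 1.614, 0.005, 1.111, -0.053], TCP at [0.137, 0.61, 0.231] pointing down, gripper open.
Joint ranges: [-2.81, 2.81], [-0.39, 2.02], [-1.27, 1.25], [0.06, 2.57], [-1.19, 4.33], [0.19, 2], [-2.82, 2.82]. Speed limits (rad/s): [1.89, 1.89, 2.39, 2.39, 3.01, 3.01, 3.01].

## Interface

Orientations are given as a unit quaternion [w, x, y, z].
In Python, from station import r, gripper_to, eyes gives the robot as it stands. Calls block until the motion is done:
- r.move_pose(position, orientation): joint-space move of the TCP to a pose.
- r.move_linear(position, orientation=None, v=0.15, contact_N=None): straight line of the TCP; orientation=None keeps the orientation; v is the mean speed in m/s. With contact_N (N) it stops when the force on the tool has changed by that much, and returns True; else False.
- r.goto_joints(angles): joint-space move.
- gripper_to(opening, grip_force=None): finger opening in m; grip_force is the grip in N (None keeps the last); returns when the fingers have stopped.
- r.sleep(seconds).
- r.solve_ik(position, orientation): joint angles nearest the present ones, or None.
- r.sense(): the state.
- eyes.read_camera(name): name is "scene" or "top"; returns a dict with "image" (400x640x3 uint8, red, green, blue), "intrinsics" (3x3 intrinsics, pixels), "k1" (the pictures are not rectified: a ray, as slopes to the right and down, at radius r is drawn at 1 + k1 r^2 times it, then the intrinsics apply), "origin" and "rotation" of the camera in the world. Camera axes: x right, y up, looking along -z (the intrinsics and any distortion apply to the point x, -y, -z); pixel columns grow to the right and rows downward; lengths in m; the calibration is good to about 2 mm. A picture is of the moment at which its call begins. There is no depth.
A pose or a line that the arm cannot do raises r.MotionError and nothing moves.
- r.sign_off(): hands the job in; it is judged then, once.
The state is a dict: "time_s": time; "qpos": joint angles; "joint_velocities": joint speeds; "tau": joint torques, N m; "eef_pos": TCP position; "tcp_rot": TCP orientation; "wrist_force": force on the tool from outside, world axes, zero at the start; "moment": the same for the moment, N m; "grip_width": finger opening in m; "grip_force": force on a finger pad.
Only numpy, scipy, OpenCV 4.12 (cv2) and the standard library are available. Lean on these libraries where they do the work, as an engineer would, in place of code of your own. Each camera call takes 0.05 s, during which the arm holds its last target. There are 200 camera calls.

## Task

Make up two kits for the microscopy class from the stock in the middle of the table. The tray with three bays gets the timer in its large bay, the screw-cap jar in its middle-sized bay and the dropper bottle in its small bay; the tray with two bays gets the carton of slides in its wide bay and the marker pen in its long narrow bay. Put everything within the raised corners of its bay, lying flat or standing upright and square with the tray as the bay is shaped, and leave the cup and the petri dish where they stand.

Things in the scene. Friction and masses are not known exactly. Their poses are not given: they have to be found in the camera images.
- tray_three: Fixed grey plate, 180 (x) x 206 (y) mm, floor 5 mm over the table; bays marked by white corner angles 6 mm high, 4 thick, open between them. Origin: centre of underside. Bays (clear size; centre in tray frame, mm): large 78 x 86 at (0, -50), timer, 66 mm side along tray y; middle-sized 71 x 71 at (46, 50), jar; small 48 x 48 at (-46, 50), dropper bottle. Left or right, yaw to 0.25 rad.
- tray_two: Fixed grey plate, 180 x 180 mm, floor 5 mm over the table; bays marked by white corner angles 6 mm high, 4 thick, open between them. Origin: centre of underside. Bays (clear size; centre in tray frame, mm): wide 82 (x) x 104 (y) at (32, 0), slide carton, long side along tray y; narrow 37 x 155 at (-60, 0), marker along y, either way round. On the other side, yaw to 0.25 rad.
- timer: Small cream-coloured bench timer lying flat, display and keys up, 58 (x) x 66 (y) x 19 (z) mm, the rigid case itself 16 mm high; grip it across x. Origin: centre of its underside, z up. 0.05 to 0.08 kg.
- jar: Squat round jar with a screw cap (fixed), 51 mm across, 80 mm high, straight-sided; standing. Origin: centre of its underside, z up. 0.09 to 0.16 kg.
- dropper: Small round brown dropper bottle with a black cap, among the stock in the middle of the table (one by the microscope is scenery), 28 mm across up to about 45 mm high, above that a narrower cap and rubber teat (fixed) to 84 mm; standing. Origin: centre of its underside, z up. 0.03 to 0.06 kg.
- slide_carton: Pale closed carton of microscope slides lying flat, 62 (x) x 84 (y) x 31 (z) mm; grip it across x. Origin: centre of its underside, z up. 0.16 to 0.26 kg.
- marker: Marker pen lying on the table, 135 mm long along its y, about 16 mm thick. Origin: underside, below its middle. 0.016 to 0.026 kg.
- cup: Bystander: clear plastic cup with pale blue rinse standing beyond the stock, 73 mm across, 92 mm high; leave it alone. Origin: centre of its underside.
- petri: Bystander: shallow petri dish, 61 mm across, 14 mm high, lying beyond the stock, right of the microscope; leave it alone. Origin: centre of its underside.
Not all that is in view belongs to the job. Leave any orange or red look-alike of the jar alone.

How it is judged:
By the outcome, as a careful person would: the job done as asked, in the order asked, and still so for the second after the job is handed in, with the robot touching nothing.
It also fails if it takes over 125 s, if anything falls off the work surface, if the arm or the gripper's body presses on something with over 40 N, if the wrist force passes 120 N, or if a joint passes its speed limit or range.

## Working session

There is one attempt and no reset: what is moved stays moved. The work goes in short steps, each a Python script; the robot and the scene stay as the last script left them, time stands still between calls to the robot, and variables do not carry over. Pictures are saved under pics/ and viewed, at most 14 in all, crops included, and the job is handed in when it is done.

```bash
ls; mkdir -p pics
python3 - <<'E'
from station import r,gripper_to,eyes
import cv2,numpy as np
for n in("scene","top"):
    d=eyes.read_camera(n); cv2.imwrite(f"pics/{n}0.png",cv2.resize(d["image"][:,:,::-1],(800,500),interpolation=cv2.INTER_CUBIC))
    print(n,d["intrinsics"],d["k1"],d["origin"],d["rotation"])
print(r.sense())
E
```

```text
pics
scene [[515.32089658   0.         324.15534606]
 [  0.         515.32089658 196.80721511]
 [  0.           0.           1.        ]] -0.044101582101409326 [-0.42240904 -0.28335906  0.59747049] [ 0.67664278  0.41567345 -0.31266017 -0.52116576]
top [[385.43159558   0.         319.38468141]
 [  0.         385.43159558 195.66823263]
 [  0.           0.           1.        ]] -0.039854057093200924 [0.47621653 0.00696805 1.08975966] [ 0.71351105  0.03974927 -0.03700482 -0.69853605]
{'time_s': 0.1, 'qpos': array([-1.39053857,  0.41791674, -0.01029787,  1.61407893,  0.00468869,
        1.11068411, -0.05300204]), 'joint_velocities': array([ 1.14070684e-03, -1.41619846e-03, -2.04734192e-03, -2.97709327e-04,
       -1.00943443e-03, -1.81706679e-03,  3.48402196e-05]), 'tau': array([ 1.16439369e-03, -8.65836596e+01,  6.80246428e-01, -4.35652363e+01,
        1.92602130e-02,  4.96322958e-03,  4.76802700e-05]), 'eef_pos': array([0.13740908, 0.60940922, 0.23073605]), 'tcp_rot': array([-2.10379859e-05,  1.10653754e-01,  9.93858875e-01, -5.31229437e-04]), 'wrist_force': array([ 1.00511302,  0.59030614, -0.68011145]), 'moment': array([ 0.00783099,  0.01323746, -0.01973727]), 'grip_force': 0.0, 'grip_width': 0.08546092566693597}
```

View pics/scene0.png

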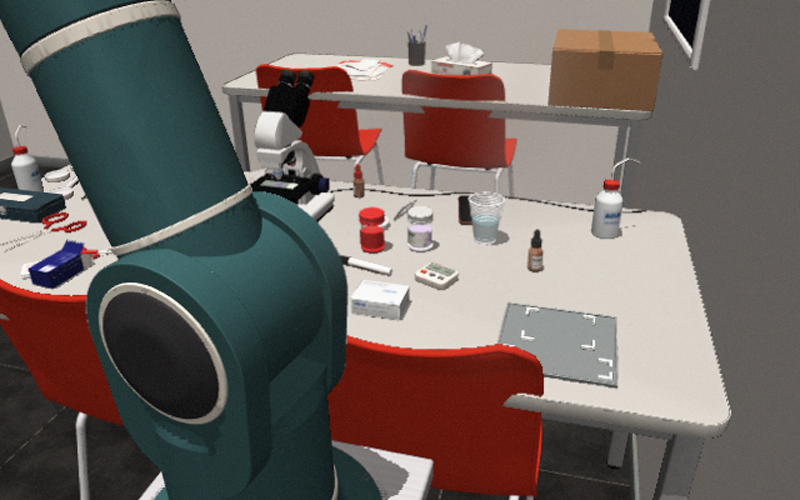

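View pics/top0.png

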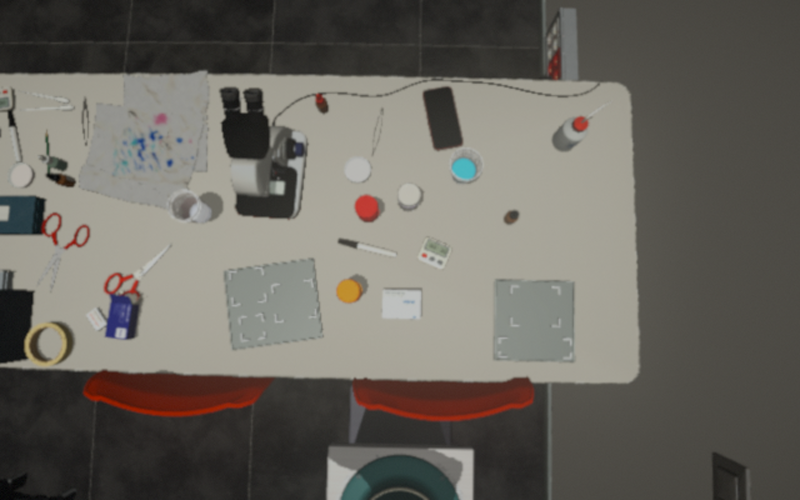

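The scene picture shows the carton (380,298), timer (437,274), marker (368,265), white-capped jar (420,228), dropper (536,250), cup (486,218) and tray_two (560,343). The arm hides tray_three. The top picture shows tray_three on the left (272,303) and tray_two on the right (535,320).

- **Jar:** the candidates in the top view are white (409,195), red (367,207) and orange (348,290). The white one fits, because red and orange are look-alikes.
- **Dropper:** the candidates are (511,216) and (321,102). The second stands by the microscope and is scenery, so it is the first.

I'll confirm both in an enlarged crop.

```bash
cat > h.py <<'E'
from station import r,gripper_to,eyes
import cv2,numpy as np
from scipy.spatial.transform import Rotation as R
def cam(n):
    d=eyes.read_camera(n); q=d["rotation"]; d["R"]=R.from_quat([q[1],q[2],q[3],q[0]]).as_matrix() if np.size(q)==4 else np.array(q)
    return d
def proj(d,P):
    c=(np.atleast_2d(P)-d["origin"])@d["R"]; s=np.c_[c[:,0]/-c[:,2],-c[:,1]/-c[:,2]]
    s=s*(1+d["k1"]*(s**2).sum(1,keepdims=True)); K=d["intrinsics"]
    return np.c_[s[:,0]*K[0,0]+K[0,2],s[:,1]*K[1,1]+K[1,2]]
def ray(d,uv):
    s=cv2.undistortPoints(np.array(uv,float).reshape(-1,1,2),d["intrinsics"],np.array([d["k1"],0,0,0.]))[:,0]
    return np.c_[s[:,0],-s[:,1],-np.ones(len(s))]@d["R"].T
def at_z(d,uv,z):
    v=ray(d,uv); return (d["origin"]+v*((z-d["origin"][2])/v[:,2])[:,None])
def tri(d1,uv1,d2,uv2):
    out=[]
    for a,b in zip(ray(d1,uv1),ray(d2,uv2)):
        A=np.c_[a,-b]; t=np.linalg.lstsq(A,d2["origin"]-d1["origin"],rcond=None)[0]
        p,q=d1["origin"]+a*t[0],d2["origin"]+b*t[1]; out.append(np.r_[(p+q)/2,np.linalg.norm(p-q)])
    return np.array(out)
def crop(d,x0,y0,w,h,s,f,pts=()):
    im=cv2.resize(d["image"][y0:y0+h,x0:x0+w,::-1],None,fx=s,fy=s,interpolation=cv2.INTER_CUBIC)
    for u,v in pts: cv2.circle(im,(int((u+.5-x0)*s),int((v+.5-y0)*s)),2,(255,0,255),-1)
    for x in range(-(-x0//20)*20,x0+w,20): cv2.putText(im,str(x),(int((x-x0+.5)*s),10),0,.35,(0,0,255)); cv2.line(im,(int((x-x0+.5)*s),12),(int((x-x0+.5)*s),18),(0,0,255))
    for y in range(-(-y0//20)*20,y0+h,20): cv2.putText(im,str(y),(0,int((y-y0+.5)*s)+4),0,.35,(0,0,255))
    cv2.imwrite(f,im)
E
python3 - <<'E'
from h import *
t=cam("top");s=cam("scene")
crop(t,260,120,170,145,4.1,"pics/t1.png")
crop(s,265,150,235,170,3.4,"pics/s1.png")
print(at_z(t,[(272*.8,303*.8),(535*.8,320*.8),(409*.8,195*.8),(511*.8,216*.8)],0.005))
E
```

```text
[[ 0.45656709  0.29513317  0.005     ]
 [ 0.4313615  -0.29445749  0.005     ]
 [ 0.70917889 -0.00748902  0.005     ]
 [ 0.66545572 -0.24131014  0.005     ]]
```

View pics/t1.png

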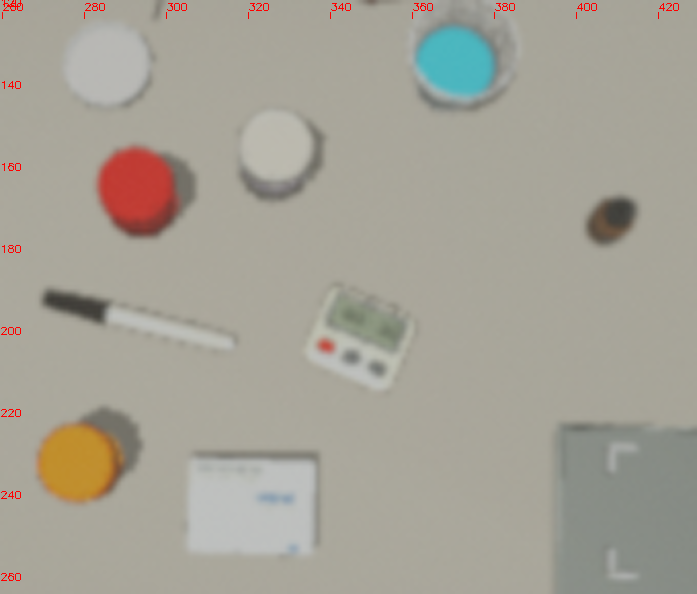

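View pics/s1.png

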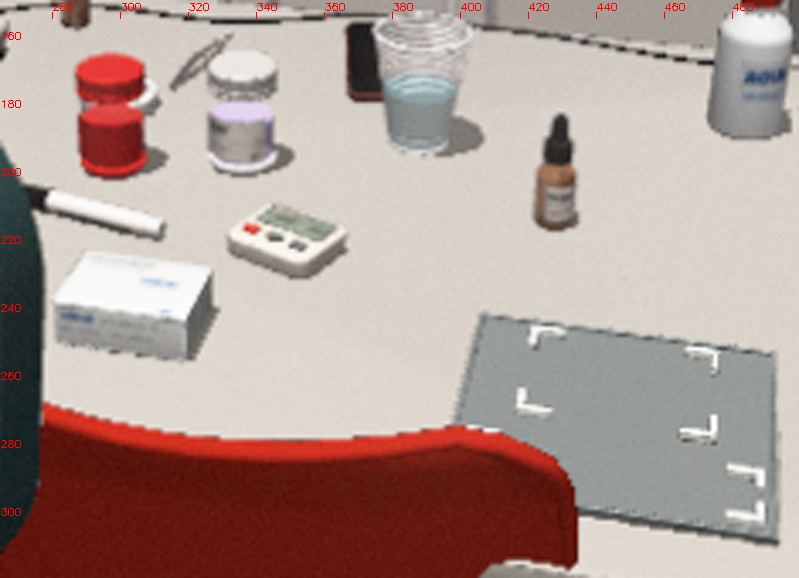

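The crops confirm the jar: a white cap at top (326.8,155.1) over a clear body with a lilac label, and neither red nor orange. The dropper is brown with a black teat, tip at top (410.7,170.7) and scene (429.2,184.2). The timer is centred near top (347,202), the carton near (321,243), and the marker runs (270,192) to (317,203). Next I triangulate.

```bash
cat > m.py <<'E'
from h import *
np.set_printoptions(precision=4,suppress=True)
t=cam("top");s=cam("scene")
T=lambda p:[(260+x/4.1-.5,120+y/4.1-.5) for x,y in p]; S=lambda p:[(265+x/3.4-.5,150+y/3.4-.5) for x,y in p]
for n,a,b in [("jar",[(276,146)],[(242,66)]),("drop tip",[(622,210)],[(560,118)]),
 ("timer",[(335,285),(414,322),(385,388),(307,352)],[(270,206),(347,240),(300,265),(229,237)]),
 ("carton",[(190,458),(318,458),(314,553),(187,552)],[(85,252),(213,268),(187,330),(55,314)]),
 ("marker",[(236,343),(106,313)],[(163,230),(48,198)]),
 ("two bay NW,NE,SW",[(609,445),(609,577)],[(531,328),(518,412)])]:
    print(n);print(tri(t,T(a),s,S(b)))
print("scene at z: jar base",at_z(s,S([(242,160)]),0), "drop base", at_z(s,S([(556,222)]),0), at_z(t,T([(607,230)]),.045))
im=t["image"].astype(int); m=((im[:,:,2]-im[:,:,0]>=-2)&(im.sum(2)>240)).astype(np.uint8)
m=cv2.morphologyEx(cv2.morphologyEx(m,3,np.ones((7,7))),2,np.ones((5,5)))
for c in cv2.findContours(m,0,1)[0]:
    if cv2.contourArea(c)>2500:
        u=c[:,0].astype(float); w=at_z(t,u,.005)[:,:2]; (cx,cy),(a,b),g=cv2.minAreaRect((w*1000).astype(np.float32)); print("plate",cx,cy,a,b,g,u.mean(0))
E
python3 m.py
```

```text
jar
[[ 0.6955 -0.005   0.0791  0.0009]]
drop tip
[[ 0.6583 -0.2321  0.0813  0.0036]]
timer
[[ 0.6131 -0.0469  0.0138  0.0036]
 [ 0.5899 -0.1037  0.0075  0.0001]
 [ 0.5434 -0.0827  0.0118  0.0024]
 [ 0.5668 -0.029   0.0123  0.0026]]
carton
[[ 0.4928  0.0479  0.0315  0.0012]
 [ 0.4945 -0.037   0.0311  0.0023]
 [ 0.4316 -0.0366  0.024   0.0005]
 [ 0.4305  0.0477  0.0229  0.0007]]
marker
[[0.5725 0.0194 0.0078 0.0017]
 [0.591  0.109  0.011  0.0015]]
two bay NW,NE,SW
[[ 0.5078 -0.2363  0.0096  0.0026]
 [ 0.4187 -0.2372  0.0081  0.0011]]
scene at z: jar base [[ 0.7009 -0.0032  0.    ]] drop base [[ 0.6626 -0.2374  0.    ]] [[ 0.6506 -0.2287  0.045 ]]
plate 431.46661376953125 -292.17242431640625 173.42115783691406 173.48699951171875 89.33354949951172 [427.1701 256.2573]
plate 456.71722412109375 293.8860778808594 173.68377685546875 200.175048828125 8.664320945739746 [217.9027 242.9728]
```

Heights agree with the text: jar 79 mm, carton 31 mm at its far edge, dropper tip 81 mm, bay corners about 9–10 mm. Plate sizes fit too. I'll pick the timer first.

```bash
cat > act.py <<'E'
from h import *
T3=(.4567,.2939,.151); T2=(.4315,-.2922,-.005)
def bay(t,x,y):
    c,s=np.cos(t[2]),np.sin(t[2]); return np.array([t[0]+c*x-s*y,t[1]+s*x+c*y])
def quat(phi):  # tool down, closing axis at world angle phi
    a=(phi+np.pi/2)/2; return np.array([0,np.cos(a),np.sin(a),0])
def best(p,phi):  # of the two half turns take the one with the last joint nearer the middle
    c=[(abs(q[6]),k) for k in(phi,phi+np.pi) if (q:=r.solve_ik(p,quat(k))) is not None]; return quat(min(c)[1])
def above(xy,phi,z=.2):
    p=[*xy,z]; r.move_pose(p,best(p,phi))
def st(m):
    s=r.sense(); print(m,"t%.1f"%s["time_s"],"tcp",np.round(s["eef_pos"],4),"w %.4f F %.1f"%(s["grip_width"],s["grip_force"]),np.round(s["wrist_force"],1))
def pick(xy,phi,opening,z,force,zt=.2,search=False,back=.003):
    above(xy,phi,zt); gripper_to(opening)
    if search:
        r.move_linear([*xy,z+.03],v=.25); r.move_linear([*xy,z-.02],v=.04,contact_N=6); st("touch")
        z=r.sense()["eef_pos"][2]+back; r.move_linear([*xy,z],v=.05)
    else: r.move_linear([*xy,z],v=.15)
    gripper_to(0,force); st("grip"); r.move_linear([*xy,zt],v=.2); st("up"); return z
def place(xy,phi,z,opening,zt=.2):
    above(xy,phi,zt); r.move_linear([*xy,z+.03],v=.25); r.move_linear([*xy,z],v=.06,contact_N=8); st("down")
    gripper_to(opening); r.move_linear([*xy,zt],v=.25); st("left")
E
python3 - <<'E'
from act import *
t=cam("top")
pts=[]
for T,x,y,w,h in[(T3,0,-.05,.078,.086),(T3,.046,.05,.071,.071),(T3,-.046,.05,.048,.048),(T2,.032,0,.082,.104),(T2,-.06,0,.037,.155)]:
    pts+=[[*bay(T,x+i*w/2,y+j*h/2),.008] for i in(-1,1) for j in(-1,1)]
P=proj(t,pts); a=t["image"]
i1=dict(t); crop(t,165,195,110,100,3.6,"pics/a.png",P); crop(t,380,210,100,100,3.6,"pics/b.png",P)
A,B=cv2.imread("pics/a.png"),cv2.imread("pics/b.png"); cv2.imwrite("pics/bays.png",np.hstack([A,B]))
print("timer z",pick((.578,-.0655),-.398,.072,.003,30,search=True))
E
```

```text
touch t5.2 tcp [ 0.5778 -0.0655 -0.0083] w 0.0722 F 3.7 [-1.3  0.9  6.9]
grip t5.8 tcp [ 0.5794 -0.0661 -0.0041] w 0.0559 F 39.8 [ 1.4 -1.5 18.2]
up t7.0 tcp [ 0.5775 -0.0653  0.199 ] w 0.0559 F 32.1 [-0.2  0.2 -0.6]
timer z -0.0052634541176043844
```

View pics/bays.png

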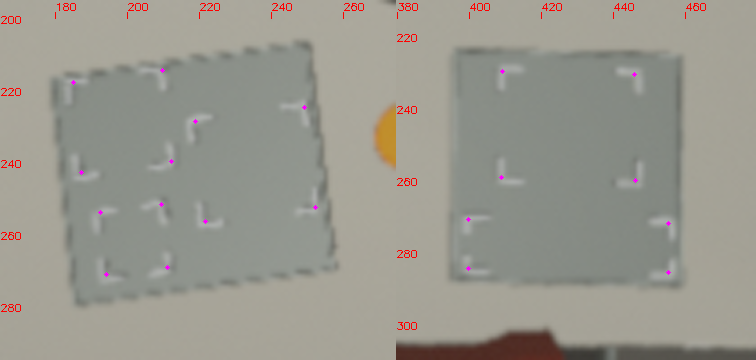

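The computed bay corners (magenta) lie on the white angles in both trays: tray_three about (180–250, 213–272), tray_two about (400–453, 230–287). The timer is held, so I place it and look.

Run:
```python
from act import *
place(bay(T3,0,-.05),T3[2],.001,.075)
above((.6965,-.0045),0.)
t=cam("top"); s=cam("scene"); crop(t,170,190,100,100,5,"pics/t2.png"); crop(s,150,130,200,170,2.5,"pics/s2.png")
A,B=cv2.imread("pics/t2.png"),cv2.imread("pics/s2.png"); A=A[:425,:300+100]; cv2.imwrite("pics/p2.png",np.hstack([A[:, :400],B[:425,:400]]))
```

```text
down t9.6 tcp [0.4638 0.2445 0.0009] w 0.0562 F 39.7 [-4.1 -0.6 13.4]
left t10.8 tcp [0.4636 0.2443 0.1989] w 0.0748 F 0.0 [ 0.6 -0.1 -0.6]
```

View pics/p2.png

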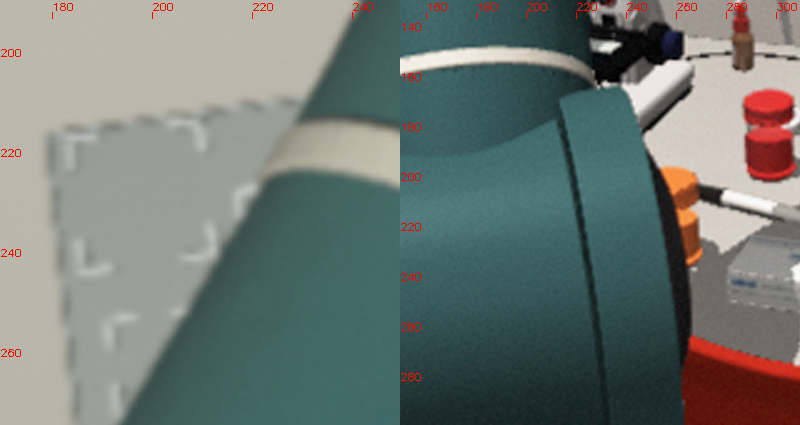

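The arm hides the timer here: only tray_three's left part, (180–235, 215–270), shows. The touch-down force at the expected height does confirm the tray floor at 5 mm. On to the jar, then a look with the arm to the right.

Run:
```python
from act import *
z=pick((.6965,-.0045),0.,.082,.03,40)
place(bay(T3,.046,.05),T3[2]+np.pi/2,z+.004,.068,.24)
above((.656,-.2315),0.)
t=cam("top"); s=cam("scene"); crop(t,170,190,240,100,3.3,"pics/t3.png")
s=s["image"]; cv2.imwrite("pics/s3.png",cv2.resize(s[100:300,:400,::-1],None,fx=2,fy=2))
```

```text
grip t14.4 tcp [ 0.6969 -0.0044  0.0307] w 0.0486 F 40.8 [-0.9  1.   4.7]
up t15.4 tcp [ 0.6959 -0.0043  0.1987] w 0.0487 F 41.4 [ 0.2 -0.3 -1.8]
down t18.2 tcp [0.4943 0.3506 0.0351] w 0.0486 F 41.1 [0.2 0.1 1.6]
left t19.5 tcp [0.4941 0.35   0.2387] w 0.0678 F 0.0 [ 0.3  0.1 -0.5]
```

View pics/t3.png

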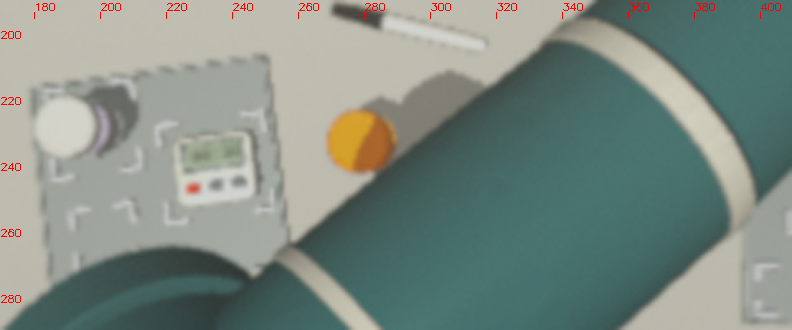

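The timer sits square and central in its bay, centre about (215,168) in crop pixels. The jar stands in the middle bay with its cap at (66,127), leaning outward only by perspective. Dropper next.

Run:
```python
from act import *
z=pick((.656,-.2315),0.,.07,.016,25)
place(bay(T3,-.046,.05),T3[2]+np.pi/2,z+.005,.045,.24)
above((.462,.0055),0.)
t=cam("top"); crop(t,170,190,240,120,3.3,"pics/t4.png")
```

```text
grip t24.1 tcp [ 0.6562 -0.2315  0.0163] w 0.0262 F 27.3 [-0.1  1.6  3.6]
up t25.2 tcp [ 0.6556 -0.2312  0.1987] w 0.0260 F 27.0 [ 0.3  0.1 -1.4]
down t28.8 tcp [0.4033 0.3369 0.0206] w 0.0265 F 25.9 [-1.6  2.2  6.5]
left t30.2 tcp [0.4031 0.3362 0.2389] w 0.0452 F 0.0 [ 0.4  0.1 -0.5]
```

View pics/t4.png

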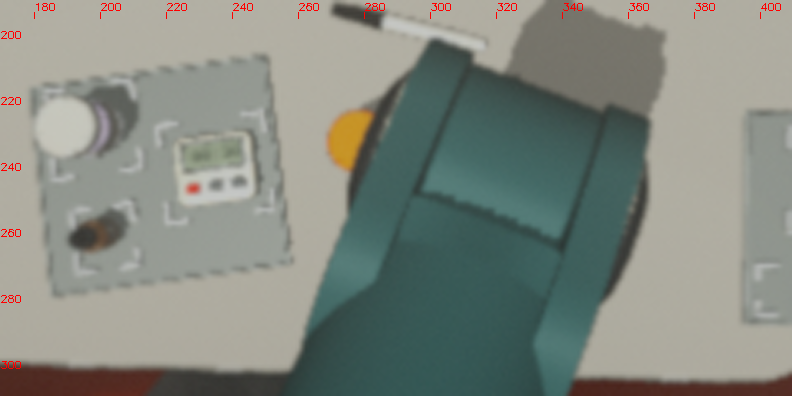

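The dropper stands inside the small bay: foot near (115,228) in crop pixels, between angles (75–140, 205–270). Now the carton, then the marker.

Run:
```python
from act import *
z=pick((.462,.0055),.01,.08,.001,50)
place(bay(T2,.032,0),T2[2],z+.005,.075)
d=np.array([.0185,.0896]);d/=np.linalg.norm(d)
t=cam("top"); e=at_z(t,[(260+43/4.1-.5,120+297/4.1-.5),(260+236/4.1-.5,120+343/4.1-.5)],.008)[:,:2]
c=e.mean(0); v=e[0]-e[1]; yaw=np.arctan2(-v[0],v[1]); print(c,yaw,np.linalg.norm(v))
above(c,yaw)
t=cam("top"); crop(t,260,180,220,120,3.6,"pics/t5.png")
```

```text
grip t34.0 tcp [0.4624 0.0057 0.0016] w 0.0626 F 52.2 [-2.6  0.7 11.2]
up t35.1 tcp [0.4615 0.0056 0.1993] w 0.0627 F 55.0 [-0.7 -0.4 -2.2]
down t37.6 tcp [ 0.4634 -0.2921  0.0063] w 0.0622 F 56.3 [ 0.3 -0.3  1.7]
left t38.8 tcp [ 0.4631 -0.2918  0.1989] w 0.0749 F 0.0 [-0.9 -0.2 -0.3]
[0.58726212 0.08545469] -0.21356268611122883 0.1369653049455063
```

View pics/t5.png

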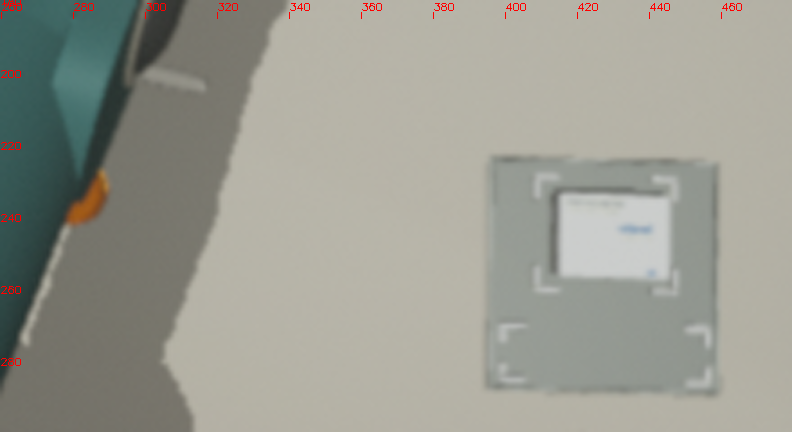

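The carton is square inside the wide bay: base about (548–655) between angles (542–671) in crop pixels. Now the marker.

Run:
```python
from act import *
z=pick((.5873,.0855),-.2136,.036,.006,25,search=True,back=.004)
place(bay(T2,-.06,0),T2[2],z+.005,.036)
above((.45,.0),0.,.35)
t=cam("top");s=cam("scene"); crop(t,380,200,100,100,4,"pics/a.png"); crop(s,380,220,130,100,3,"pics/b.png")
A,B=cv2.imread("pics/a.png"),cv2.imread("pics/b.png"); B=cv2.copyMakeBorder(B,0,100,0,0,0); cv2.imwrite("pics/t6.png",np.hstack([A,B]))
```

```text
touch t42.8 tcp [ 0.5872  0.0854 -0.0009] w 0.0360 F 6.1 [-3.4  0.6 12.3]
grip t43.4 tcp [0.5872 0.0855 0.0029] w 0.0145 F 24.3 [-1.2 -0.8  0. ]
up t44.5 tcp [0.5868 0.0856 0.199 ] w 0.0144 F 24.4 [ 0.  -0.4 -0.5]
down t47.4 tcp [ 0.3713 -0.2916  0.0073] w 0.0149 F 24.5 [0.5 0.5 3.5]
left t48.7 tcp [ 0.3712 -0.2913  0.199 ] w 0.0358 F 0.0 [-0.1 -0.1 -1. ]
```

View pics/t6.png

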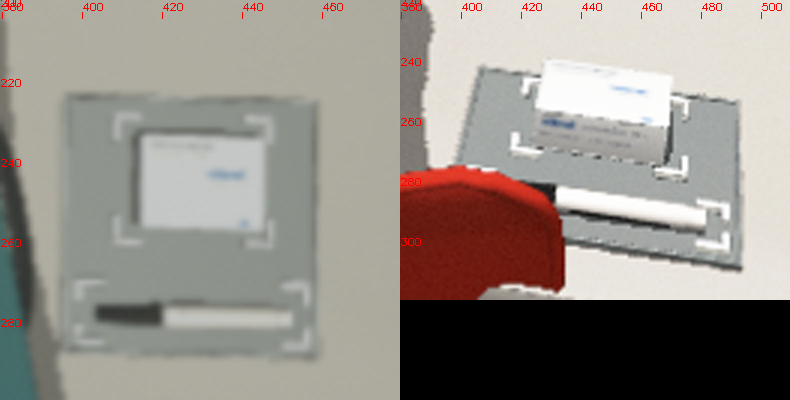

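The marker lies straight in the narrow bay, (95–292, 315) between angles (80–308, 285–347). The carton is inside its bay in both views. I'll take one last look at tray_three and the bystanders before handing in.

Run:
```python
from act import *
above((.45,-.25),0.,.4)
t=cam("top"); crop(t,170,110,230,190,3.1,"pics/t7.png"); st("end")
```

```text
end t51.6 tcp [ 0.4504 -0.249   0.3999] w 0.0361 F 0.0 [0.1 0.7 0.3]
```

View pics/t7.png

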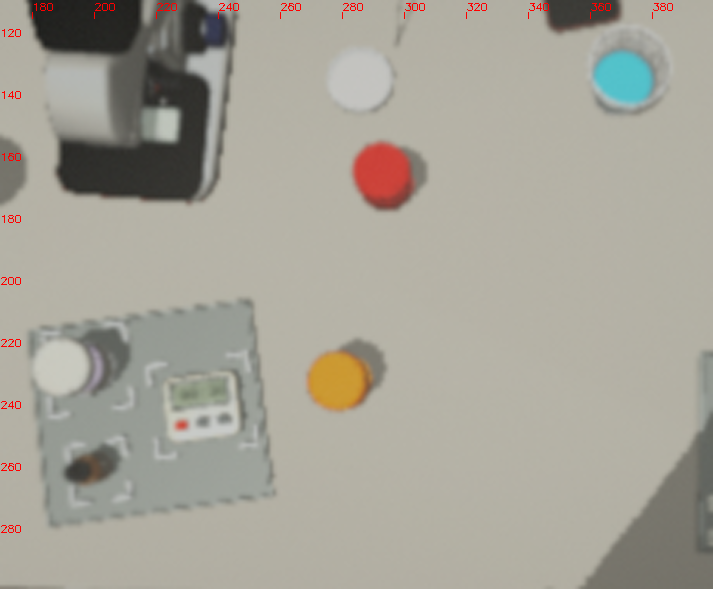

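The three-bay kit is complete: jar (62,365), dropper (95,463) and timer (203,405) in crop pixels, all inside their bays. The petri dish, cup and both look-alikes have not moved.

```bash
python3 -c "
from station import r
print(r.sign_off())"
```

```text
the job is handed in; nothing more can be done
None
```

Both kits are made up and handed in after about 52 s on the robot clock: all five items look inside their bays in the final pictures, and the cup and petri dish were left where they stood.

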